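# Gauge and sort two sleeves, then open the oil jug's safety cap

### The job

Find out which of the two steel sleeves goes over the gauge pin: slide the one that fits fully down onto the pin and let go of it there, and put the one that does not fit into the reject tray, the shallow square metal one. Then open the oil jug, ready for oiling the good sleeve: press its push-and-turn safety cap down, keep it pressed while you twist it counter-clockwise until it comes free, and lift it clear. Finish while still holding the cap level and steady in the gripper straight above the jug's neck, a hand's width or so up; do not put it down or let go.

Things in the scene. Friction and masses are not known exactly. Their poses are not given: they have to be found in the camera images.
- gauge: gauge pin fixed to the bench: a round dark foot, 64 mm across and 12 mm thick, with an upright steel pin of 22 mm diameter in its middle, whose top is 60 mm above the bench (its last 8 mm taper to 12 mm). Origin on the bench under the pin's axis, z up.
- sleeve_a_center (a point): centre (half-way up, on the axis) of a loose steel sleeve standing on the bench: a tube 40 mm outside diameter, 40 mm high, about 0.22 kg, bore 25 mm; its axis is z. The two sleeves are alike outside; they stand at least 80 mm apart, either one in either place.
- sleeve_b_center (a point): centre (half-way up, on the axis) of the other loose steel sleeve: 40 mm outside diameter, 40 mm high, about 0.28 kg, bore 18 mm (visibly thicker wall); its axis is z.
- jug: white plastic oil jug (165 x 112 mm) strapped in a steel cradle fixed to the bench; it cannot move. Origin on the bench, straight below the upright neck's axis; z up, x from the neck towards the low carrying handle (its top 141 mm up; the jug's body is 126 mm high at the neck).
- cap_center (a point): centre (half-way up, on the axis) of the jug's round ribbed grey safety cap, 54 mm diameter, 26 mm high, 35 g, z up, x along the rib on its top, parallel to the jug's x when closed. Closed, its rim is 165 mm above the bench. Pressed 4.5 to 7 mm down it turns counter-clockwise seen from above: free to lift off after 40 degrees, stop at 80; let up earlier it latches again.
- jug_collar (a point): centre of the top of the neck's collar, 51 mm across, 158 mm above the bench: the stop that the cap's rim meets when fully pressed, 7 mm below its closed height. A sprung seal inside pushes the cap up, with 6 N when closed and 12 N fully down.
- tray: reject tray fixed to the bench: a shallow square open tray of bare metal, 130 x 130 mm outside, 25 mm high, walls and floor 5 mm. Origin on the bench under its middle, x and y along its sides, z up.
Things that resemble listed ones, but are neither listed nor needed, are in the scene too. What is shaped like the jug but turquoise is not meant.

How it is judged:
On the way, in this order (a step that is already met when the one before it is completed fails the run):
1. the fitting sleeve is fully down on the gauge pin, the other in the reject tray, both released (z of sleeve_a_center in the frame of gauge below 0.035 m and horizontal distance between sleeve_a_center and gauge below 0.005 m and angle between sleeve_a_center's own z axis and vertical below 0.1 rad and contact force between the fingers and sleeve_a below 0.1 N and x of sleeve_b_center in the frame of tray between -0.048 and 0.048 m and y of sleeve_b_center in the frame of tray between -0.048 and 0.048 m and z of sleeve_b_center in the frame of tray below 0.032 m and contact force between the fingers and sleeve_b below 0.1 N), for 0.2 s.
2. the cap is pressed down on the neck, not yet turned (z of cap_center in the frame of jug below 0.1745 m and horizontal distance between cap_center and jug below 0.006 m and angle between the x axis of cap_center and the x axis of jug, either way round below 0.3 rad), for 0.05 s.
3. the cap, still low on the neck, is twisted until its lugs are clear (z of cap_center in the frame of jug below 0.183 m and horizontal distance between cap_center and jug below 0.006 m and angle between the x axis of cap_center and the x axis of jug, either way round above 0.6 rad), for 0.05 s.
At the end, for the whole second after the job is handed in: Cap held in the fingers, off the jug, its centre 40 to 180 mm above its closed height, within 40 mm of the neck's axis, level within 0.3 rad, still; the 25 mm bore sleeve on the gauge pin within 3 mm of fully down; the other on the reject tray's floor; both released, at rest (z of cap_center in the frame of jug between 0.218 and 0.36 m and horizontal distance between cap_center and jug below 0.04 m and angle between cap_center's own z axis and vertical below 0.3 rad and linear speed of cap below 0.03 m/s and contact force between the fingers and cap above 2 N and contact force between jug and cap below 0.1 N and z of sleeve_a_center in the frame of gauge below 0.035 m and horizontal distance between sleeve_a_center and gauge below 0.005 m and linear speed of each of sleeve_a, sleeve_b below 0.02 m/s and x of sleeve_b_center in the frame of tray between -0.048 and 0.048 m and y of sleeve_b_center in the frame of tray between -0.048 and 0.048 m and z of sleeve_b_center in the frame of tray below 0.032 m and contact force between the fingers and sleeve_b below 0.1 N); the arm keeps its last pose, push and grip.
It also fails if it takes over 61 s, if anything falls off the work surface, if the arm or the gripper's body presses on something with over 40 N, if the wrist force passes 120 N, or if a joint passes its speed limit or range.

### The arm

A 7-joint arm with a two-finger parallel gripper is mounted at the origin on the work surface. World frame = base frame: x ahead of the robot, y to its left, z up, the work surface at z = 0. Lengths are in m, angles in rad, forces in N, time in s.
With the tool pointing down it reaches from about 0.425 to 0.95 m from the base axis. Payload 4.7 kg.
Tool frame: the origin (TCP) lies at the very end of the fingers, on their centre line; the grasp point (between the pads) lies 19 mm behind it; z points along the fingers, y is the direction in which the jaws open and shut (so a half turn about z gives the same grasp; the last joint's range is limited). The gripper opens to 87 mm and grips with 3 to 60 N. Pads are 19 mm wide; open, the fingers measure 117 mm over their backs; the gripper's body (75 mm by 190 mm) begins 51 mm behind the grasp point.
Start: joints at [-1.272, 0.469, -0.049, 1.532, 0.024, 1.141, -0.082], TCP at [0.217, 0.639, 0.223] pointing down, gripper open.
Joint ranges: [-2.59, 2.59], [-0.33, 1.99], [-1.39, 1.29], [0.1, 2.45], [-1.04, 4.18], [0.21, 1.99], [-2.66, 2.66]. Speed limits (rad/s): [2.57, 2.57, 3.14, 3.14, 3.14, 3.14, 3.14].

### API

Orientations are given as a unit quaternion [x, y, z, w].
In Python, from workcell import robot gives the robot as it stands.
- The arm moves only by the tool servo_tool, never from a script. Its argument "rows" is a list of rows, each a list of 4 numbers: the shift along the tool's x, y, z in m, then the turn about the tool's z in degrees. In form: [[dx, dy, dz, yaw], ...]. A call has 1 to 20 rows; each row shifts and turns the commanded pose from where the row before left it, along the tool's axes as they then stand; what a row does not reach is not made up. A row lasts 1/10 s, in which the tool goes at most 50 mm and 8.59 degrees, less where a joint would pass 70% of its speed; a pose out of reach is approached as far as the arm can. A call is refused whole if a number of a shift passes 0.05 or a number of a turn 8.59, either way. A call with a gripper value outside its range is refused whole. "gripper" is the opening, from -1 (shut) to 1 (fully open), set as the call begins (left out, the last holds). The fingers move at their own pace and stop on an object; "squeeze" is the grip in N (left out, the last holds). Time passes only in rows, so rows that do not move let the fingers close. It gives the time, the measured TCP pose, the force and the opening at its end, in the units of the state.
- robot.state(): the state, without advancing time (a new reading comes with each control period).
- robot.grab_frame(name): name is "scene" or "side" or "wrist"; returns the picture (384x512x3 uint8, red, green, blue); there is no depth.
- robot.camera_info(name): a dict with "K" (3x3 intrinsics, pixels), "camera_from_world" (4x4, takes a point from world to camera coordinates); the wrist camera has in their place "tool_from_camera" (4x4, takes a point from camera to tool coordinates, whose origin is the TCP and whose axes are the flange's). Camera axes: x right, y down, z forward; pixel columns grow to the right and rows downward; lengths in m; the calibration is good to about 2 mm. A picture is of the moment at which its call begins: read the wrist's pose just before it. camera_info takes no time and is no camera call.
- robot.sign_off(): hands the job in, once; it reports no verdict.
Trained networks look in the newest picture that a camera, given by its name, has taken for a name from the list of things; names that differ only in an ending like _2 or _b are one class to them, and where a whole thing is asked for, a point or a joint stands for the part that bears it (a point fixed in the world has none). Each returns a list of dicts, best first, with "conf" (0 to 1); they miss things now and then, are a little off and sometimes report something else, mostly with a low value. They report only what shows in the picture. A call takes as long as a camera call. They do not tell look-alikes from the thing itself.
- robot.find_in(camera, target): "at" ([x, y, z] in m, in world coordinates, good to about 4 mm: the middle of the surface that is visible of it).
The state is a dict: "time_s": time; "q": joint angles; "dq": joint speeds; "joint_torque": joint torques, N m; "eef_pos": TCP position; "eef_rot": TCP orientation; "force": force on the tool from outside, world axes, zero at the start; "wrist_torque": the same for the moment, N m; "finger_gap": finger opening in m.
Only numpy, scipy, OpenCV 4.12 (cv2) and the standard library are available. Lean on these libraries where they do the work, as an engineer would, in place of code of your own. Each camera call takes 0.05 s, during which the arm holds its last target.

## Working session

There is one attempt and no reset: what is moved stays moved. The work goes in short steps, Python scripts to look and compute and a tool call to move; the robot and the scene stay as the last step left them, time stands still between calls to the robot, and variables do not carry over. Pictures are saved under pics/ and viewed, and the job is handed in when it is done.

Besides the shell and the picture viewer there is one more tool, called after "Call:" by a JSON object that holds its "fn" and its "kwargs", one argument or row to a line. servo_tool: Moves the arm, as the interface text tells. Its arguments: {"type":"object","properties":{"rows":{"type":"array"},"gripper":{"type":"number"},"squeeze":{"type":"number"}},"required":["rows"]}

```bash
ls; mkdir -p pics
cat > h.py <<'E'
from workcell import robot
import numpy as np, cv2
def snap(n,f,scale=1.5):
    im=robot.grab_frame(n); cv2.imwrite('pics/'+f,cv2.resize(im[:,:,::-1],None,fx=scale,fy=scale,interpolation=cv2.INTER_CUBIC)); return im
def project(n,p):
    c=robot.camera_info(n);K=np.array(c["K"]);T=np.array(c["camera_from_world"])
    q=T[:3,:3]@np.array(p)+T[:3,3]; q=K@q; return q[:2]/q[2]
def ray(n,u,v,z):
    c=robot.camera_info(n);K=np.array(c["K"]);T=np.array(c["camera_from_world"])
    d=T[:3,:3].T@np.linalg.solve(K,[u,v,1.]); o=-T[:3,:3].T@T[:3,3]
    return o+d*(z-o[2])/d[2]
E
python3 - <<'E'
from h import *
np.set_printoptions(precision=3,suppress=True)
print(robot.state())
for n in("scene","side"):
    snap(n,n+"0.png")
    for t in ("gauge","sleeve_a_center","sleeve_b_center","jug","cap_center","jug_collar","tray"):
        try:
            for d in robot.find_in(n,t)[:4]: print(n,t,np.round(d["at"],3),round(d["conf"],2),project(n,d["at"]).round())
        except Exception as e: print(n,t,e)
print(robot.state()["time_s"]); print(robot.camera_info("wrist"))
E
```

```text
pics
{'time_s': 0.0, 'q': array([-1.272,  0.469, -0.049,  1.534,  0.024,  1.141, -0.082]), 'dq': array([-0.001, -0.001, -0.   ,  0.002, -0.   , -0.   , -0.002]), 'joint_torque': array([  0.   , -50.797,  -0.081, -23.616,  -0.061,   0.038,   0.   ]), 'eef_pos': array([0.217, 0.639, 0.221]), 'eef_rot': array([ 0.163,  0.987, -0.001, -0.   ]), 'force': array([ 0.123,  0.03 , -0.032]), 'wrist_torque': array([ 0.031, -0.029, -0.028]), 'finger_gap': 0.08691766118811532}
scene gauge [0.516 0.313 0.015] 0.98 [324. 276.]
scene sleeve_a_center [0.467 0.142 0.028] 0.46 [279. 237.]
scene sleeve_b_center [0.461 0.038 0.032] 0.58 [251. 221.]
scene jug [ 0.212 -0.294  0.093] 0.84 [215. 139.]
scene cap_center [ 0.574 -0.288  0.191] 0.56 [139. 163.]
scene jug_collar [ 0.209 -0.29   0.094] 0.98 [216. 139.]
scene jug_collar [ 0.609 -0.255  0.086] 0.85 [144. 200.]
scene jug_collar [0.468 0.14  0.029] 0.19 [278. 236.]
scene tray [0.662 0.097 0.003] 0.7 [227. 280.]
side gauge [0.516 0.296 0.015] 0.79 [343. 207.]
side gauge [0.459 0.027 0.03 ] 0.46 [265. 233.]
side sleeve_a_center [0.465 0.126 0.03 ] 0.82 [292. 219.]
side sleeve_b_center [0.52  0.296 0.013] 0.58 [344. 208.]
side sleeve_b_center [0.457 0.027 0.03 ] 0.52 [264. 233.]
side jug [ 0.206 -0.339  0.088] 0.94 [ 80. 231.]
side jug [ 0.62  -0.326  0.103] 0.83 [191. 331.]
side cap_center [ 0.578 -0.305  0.188] 0.91 [182. 276.]
side jug_collar [ 0.208 -0.339  0.092] 0.8 [ 80. 230.]
side jug_collar [ 0.62  -0.327  0.096] 0.66 [190. 334.]
side tray [0.665 0.097 0.005] 0.87 [345. 268.]
0.8
{'K': array([[276.357,   0.   , 256.874],
       [  0.   , 276.357, 195.832],
       [  0.   ,   0.   ,   1.   ]]), 'tool_from_camera': array([[-0.001, -0.96 , -0.282,  0.077],
       [ 1.   , -0.   , -0.   ,  0.001],
       [ 0.   , -0.282,  0.96 , -0.162],
       [ 0.   ,  0.   ,  0.   ,  1.   ]])}
```

View pics/scene0.png

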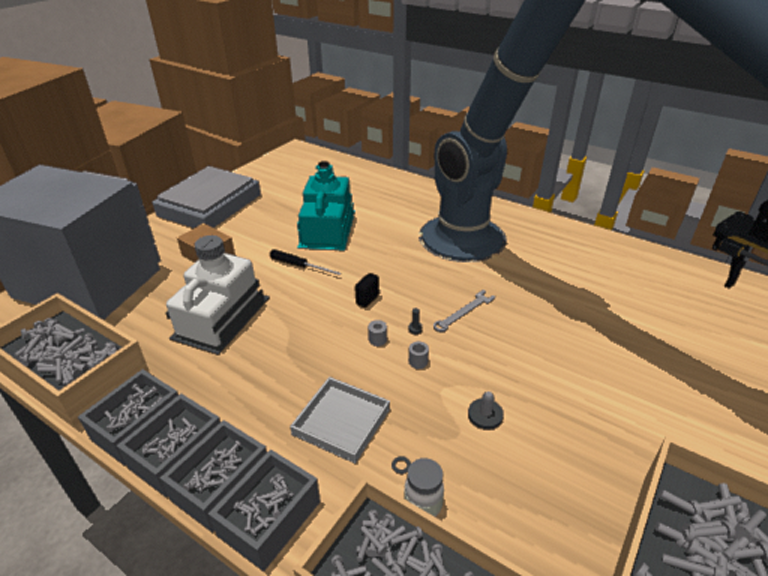

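View pics/side0.png

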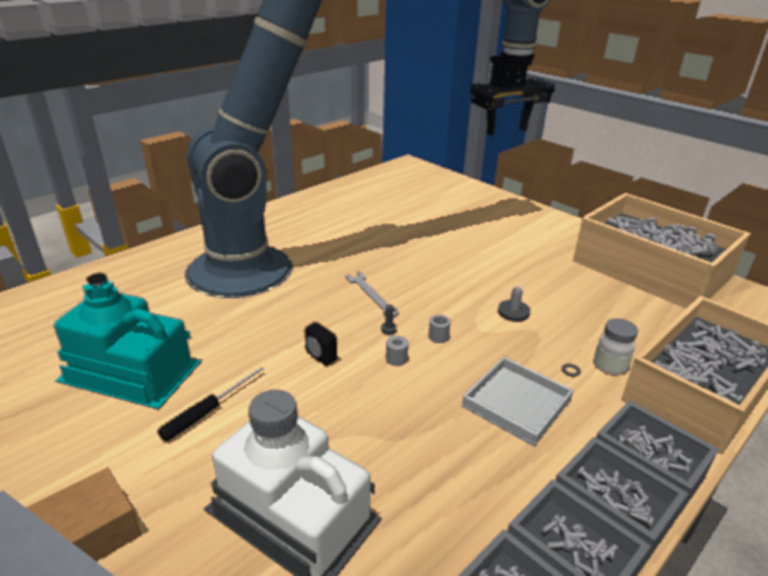

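```bash
cat >> h.py <<'E'
def Rq(q):
    from scipy.spatial.transform import Rotation as R
    return R.from_quat(q).as_matrix()
def st():
    s=robot.state(); R=Rq(s["eef_rot"]); yaw=np.degrees(np.arctan2(R[1,1],R[0,1]))
    print("t",round(s["time_s"],2),"pos",np.round(s["eef_pos"],4),"yaxis",round(yaw,2),"zax",np.round(R[:,2],3),"F",np.round(s["force"],1),"gap",round(s["finger_gap"],4),"q",np.round(s["q"],2)); return s,R
def rel(target):
    s,R=st(); d=R.T@(np.array(target)-s["eef_pos"]); print("tool shift",np.round(d,4)); return d
def wray(s,R,u,v,z):
    c=robot.camera_info("wrist");K=np.array(c["K"]);T=np.array(c["tool_from_camera"])
    M=R@T[:3,:3]; o=R@T[:3,3]+s["eef_pos"]; d=M@np.linalg.solve(K,[u,v,1.])
    return o+d*(z-o[2])/d[2]
def wproj(s,R,p):
    c=robot.camera_info("wrist");K=np.array(c["K"]);T=np.array(c["tool_from_camera"])
    M=R@T[:3,:3]; o=R@T[:3,3]+s["eef_pos"]; q=K@(M.T@(np.array(p)-o)); return q[:2]/q[2]
E
python3 - <<'E'
from h import *
np.set_printoptions(precision=3,suppress=True)
a=cv2.imread('pics/scene0.png');b=cv2.imread('pics/side0.png')
cv2.imwrite('pics/c1.png',np.hstack([cv2.resize(a[270:390,340:460],(390,390),interpolation=cv2.INTER_CUBIC),cv2.resize(b[290:410,350:470],(390,390),interpolation=cv2.INTER_CUBIC)]))
for n,pts in dict(scene=[(377,340),(418,364),(415,331)],side=[(397,360),(440,338),(389,331)]).items():
    for p in pts: print(n,p,ray(n,p[0]/1.5,p[1]/1.5,0.0))
rel([0.40,0.09,0.25])
E
```

```text
scene (377, 340) [0.452 0.034 0.   ]
scene (418, 364) [0.465 0.142 0.   ]
scene (415, 331) [0.385 0.087 0.   ]
side (397, 360) [0.454 0.032 0.   ]
side (440, 338) [0.464 0.137 0.   ]
side (389, 331) [0.384 0.082 0.   ]
t 0.8 pos [0.217 0.639 0.223] yaxis 71.22 zax [-0.  0. -1.] F [ 0.  -0.7 -0.2] gap 0.0872 q [-1.27  0.47 -0.05  1.53  0.02  1.14 -0.08]
tool shift [-0.35  -0.461 -0.028]
```

View pics/c1.png

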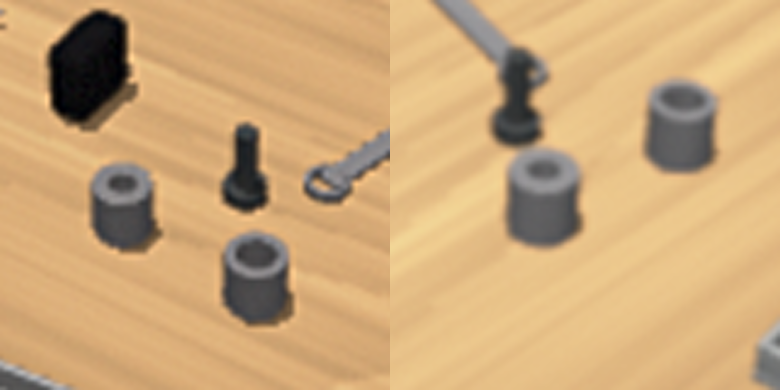

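Run:
```python
from h import *
d=rel([0.52,0.16,0.25]); print(d/14, np.linalg.norm(d))
```

```text
t 0.8 pos [0.2173 0.6391 0.2226] yaxis 71.22 zax [-0.  0. -1.] F [ 0.  -0.7 -0.2] gap 0.0872 q [-1.27  0.47 -0.05  1.53  0.02  1.14 -0.08]
tool shift [-0.4408 -0.3561 -0.0275]
[-0.0314869  -0.02543618 -0.00196141] 0.5673492273947747
```

Call:
{"fn": "servo_tool", "kwargs": {
  "rows": [
    [-0.0315,-0.0254,-0.002,0],
    [-0.0315,-0.0254,-0.002,0],
    [-0.0315,-0.0254,-0.002,0],
    [-0.0315,-0.0254,-0.002,0],
    [-0.0315,-0.0254,-0.002,0],
    [-0.0315,-0.0254,-0.002,0],
    [-0.0315,-0.0254,-0.002,0],
    [-0.0315,-0.0254,-0.002,0],
    [-0.0315,-0.0254,-0.002,0],
    [-0.0315,-0.0254,-0.002,0],
    [-0.0315,-0.0254,-0.002,0],
    [-0.0315,-0.0254,-0.002,0],
    [-0.0315,-0.0254,-0.002,0],
    [-0.0315,-0.0254,-0.002,0],
    [0,0,0,0],
    [0,0,0,0]
  ]
}}

```text
time_s: 2.4
eef_pos: [0.5206, 0.1597, 0.2506]
eef_rot: [0.164, 0.986, 0.0, -0.0]
force: [-0.8, 1.2, -0.6]
finger_gap: 0.0873
```

Run:
```python
from h import *
np.set_printoptions(precision=3,suppress=True)
s,R=st(); snap("wrist","w1.png")
for t in ("gauge","sleeve_a_center","tray"):
    for d in robot.find_in("wrist",t)[:4]: print(t,np.round(d["at"],4),round(d["conf"],2),(wproj(s,R,d["at"])*1.5).round())
```

```text
t 2.4 pos [0.521 0.16  0.251] yaxis 71.08 zax [ 0.  0. -1.] F [-0.8  1.2 -0.6] gap 0.0873 q [-0.54  0.23  0.2   1.82 -0.05  1.1   0.92]
gauge [0.505 0.301 0.01 ] 0.61 [520. 191.]
sleeve_a_center [0.459 0.131 0.041] 0.67 [330. 206.]
tray [0.64  0.094 0.004] 0.75 [363. 375.]
```

View pics/w1.png

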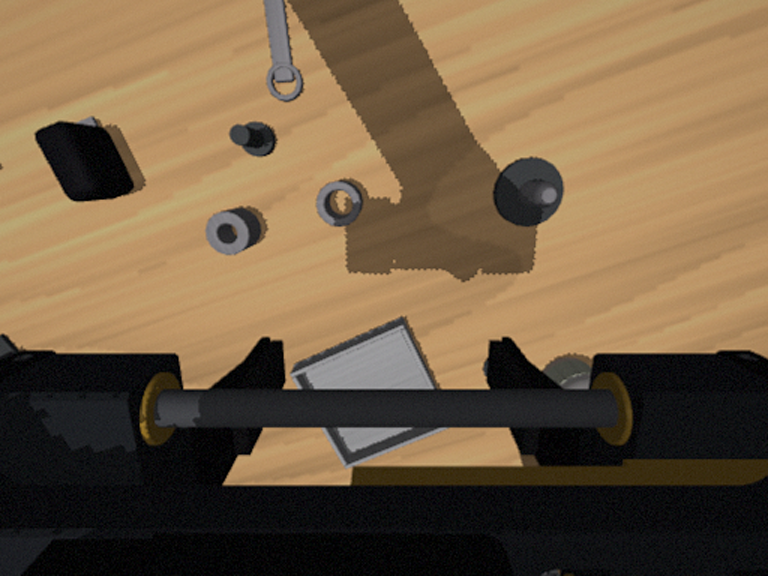

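Run:
```python
from h import *
np.set_printoptions(precision=4,suppress=True)
a=cv2.imread('pics/w1.png')
c=lambda x,y,w:cv2.resize(a[y-w:y+w,x-w:x+w],(390,390),interpolation=cv2.INTER_CUBIC)
cv2.imwrite('pics/c2.png',np.hstack([c(340,203,39),c(530,191,39)]))
cv2.imwrite('pics/c3.png',np.hstack([c(235,230,39),cv2.resize(a[310:475,280:445],(390,390))]))
s,R=st()
for n,u,v,z in [("A",340,202,.04),("B",228,232,.04),("pintop",546,194,.06),("foot",527,191,.012)]: print(n,wray(s,R,u/1.5,v/1.5,z))
```

```text
t 2.6 pos [0.5195 0.1621 0.2504] yaxis 71.39 zax [-0.     0.001 -1.   ] F [-0.9 -0.6  0.1] gap 0.0874 q [-0.55  0.23  0.2   1.82 -0.05  1.1   0.92]
A [0.4577 0.1421 0.04  ]
B [0.4503 0.0379 0.04  ]
pintop [0.5055 0.3082 0.06  ]
foot [0.5051 0.3083 0.012 ]
```

View pics/c2.png

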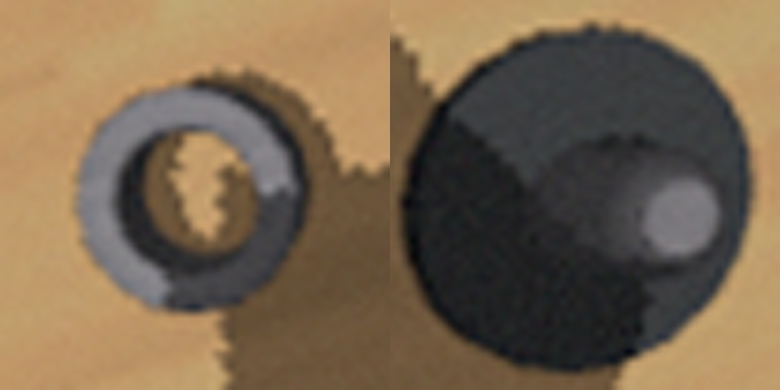

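View pics/c3.png

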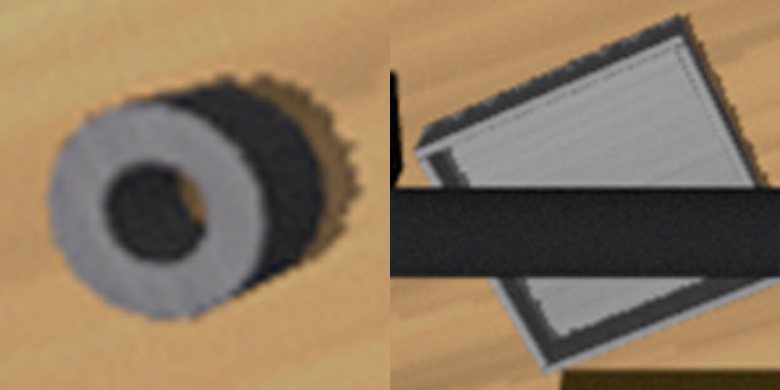

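```bash
cat >> h.py <<'E'
def nom(pos,yaw):
    y=np.radians(yaw); ya=np.array([np.cos(y),np.sin(y),0]); za=np.array([0,0,-1.]); xa=np.cross(ya,za)
    return dict(eef_pos=np.array(pos)),np.column_stack([xa,ya,za])
E
python3 - <<'E'
from h import *
np.set_printoptions(precision=4,suppress=True)
s,R=nom([.5202,.1603,.2505],71.2)
for n,u,v,z in [("A",338.8,203.6,.04),("B",227.8,233,.04),("pintop",549.4,195.4,.06),("foot",528.5,191.5,.012),("t1",404,316,.025),("t2",290.6,372.6,.025),("t3",345.6,467.4,.025)]: print(n,wray(s,R,u/1.5,v/1.5,z))
t1=wray(s,R,404/1.5,316/1.5,.025);t2=wray(s,R,290.6/1.5,372.6/1.5,.025);t3=wray(s,R,345.6/1.5,467.4/1.5,.025)
print((t1+t3)/2,np.linalg.norm(t1-t2),np.linalg.norm(t3-t2),np.degrees(np.arctan2(*(t1-t2)[1::-1])))
A=wray(s,R,338.8/1.5,203.6/1.5,.04)
print("to above A:",R.T@(np.array([A[0],A[1],.11])-s["eef_pos"]))
E
```

```text
A [0.4593 0.1389 0.04  ]
B [0.4514 0.0356 0.04  ]
pintop [0.5087 0.3087 0.06  ]
foot [0.5072 0.3077 0.012 ]
t1 [0.5825 0.1596 0.025 ]
t2 [0.6035 0.0298 0.025 ]
t3 [0.7307 0.0431 0.025 ]
[0.6566 0.1013 0.025 ] 0.13149500957852567 0.12783968913771762 99.18986991168542
to above A: [ 0.0508 -0.0398  0.1405]
```

Call:
{"fn": "servo_tool", "kwargs": {
  "rows": [
    [0.0127,-0.01,0.0351,0],
    [0.0127,-0.01,0.0351,0],
    [0.0127,-0.01,0.0351,0],
    [0.0127,-0.0098,0.0352,0],
    [0,0,0,0],
    [0,0,0,0]
  ]
}}

```text
time_s: 3.2
eef_pos: [0.46, 0.1402, 0.1107]
eef_rot: [0.162, 0.987, 0.0, 0.0]
force: [-0.1, 0.9, 0.3]
finger_gap: 0.0869
```

Run:
```python
from h import *
np.set_printoptions(precision=4,suppress=True)
st(); snap("wrist","w2.png");st()
s,R=nom([.4593,.1389,.110],71.2)
print(wproj(s,R,[.4593,.1389,.04])*1.5)
```

```text
t 3.2 pos [0.46   0.1402 0.1107] yaxis 71.3 zax [ 0.001  0.    -1.   ] F [-0.1  0.9  0.3] gap 0.0869 q [-0.53  0.3   0.18  2.11 -0.08  0.74  0.94]
t 3.25 pos [0.4614 0.1405 0.1116] yaxis 71.29 zax [ 0.003  0.002 -1.   ] F [ 0.7  0.5 -0.2] gap 0.0871 q [-0.53  0.3   0.18  2.11 -0.08  0.74  0.94]
[383.5406 309.0244]
```

View pics/w2.png

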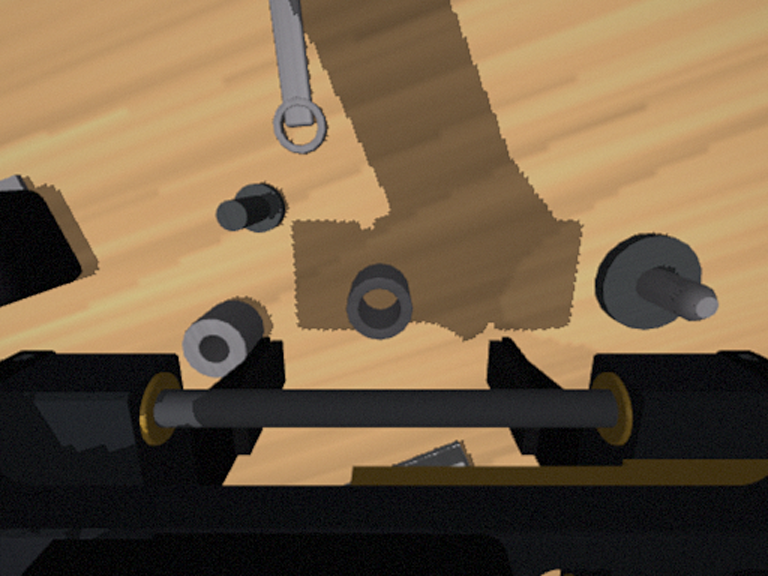

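Call:
{"fn": "servo_tool", "kwargs": {
  "rows": [
    [0.001,-0.002,0.03,0],
    [0,0,0.03,0],
    [0,0,0.025,0],
    [0,0,0.013,0],
    [0,0,0,0],
    [0,0,0,0]
  ]
}}

```text
time_s: 3.85
eef_pos: [0.46, 0.1385, 0.0134]
eef_rot: [0.163, 0.987, 0.001, 0.002]
force: [-0.0, 0.3, 0.6]
finger_gap: 0.087
```

Call:
{"fn": "servo_tool", "kwargs": {
  "rows": [
    [0,0,0,0],
    [0,0,0,0],
    [0,0,0,0],
    [0,0,0,0],
    [0,0,0,0],
    [0,0,0,0],
    [0,0,0,0],
    [0,0,0,0]
  ],
  "gripper": -1,
  "squeeze": 30
}}

```text
time_s: 4.65
eef_pos: [0.4577, 0.1375, 0.012]
eef_rot: [0.163, 0.987, -0.0, -0.0]
force: [-0.5, 0.2, 1.5]
finger_gap: 0.0393
```

Call:
{"fn": "servo_tool", "kwargs": {
  "rows": [
    [0,0,-0.02,0],
    [0,0,-0.04,0],
    [0,0,-0.04,0],
    [0.0015,0.0245,0,0],
    [0.0015,0.0245,0,0],
    [0.0015,0.0245,0,0],
    [0.0015,0.0245,0,0],
    [0.0015,0,0,0],
    [0,0,0,0],
    [0,0,0,0]
  ]
}}

```text
time_s: 5.65
eef_pos: [0.4817, 0.2314, 0.1115]
eef_rot: [0.164, 0.987, -0.001, -0.001]
force: [0.7, -1.1, -2.0]
finger_gap: 0.0394
```

Run:
```python
from h import *
np.set_printoptions(precision=4,suppress=True)
st(); a=snap("wrist","w3.png");st()
cv2.imwrite("pics/c4.png",cv2.resize(a[150:300,230:430,::-1],None,fx=4,fy=4,interpolation=cv2.INTER_CUBIC))
```

```text
t 5.65 pos [0.4817 0.2314 0.1115] yaxis 71.16 zax [-0.001 -0.001 -1.   ] F [ 0.7 -1.1 -2. ] gap 0.0394 q [-0.66  0.37  0.16  1.99 -0.08  0.79  0.79]
t 5.7 pos [0.4818 0.2313 0.1117] yaxis 71.13 zax [-0.001 -0.001 -1.   ] F [ 0.3 -0.7 -2.5] gap 0.0397 q [-0.66  0.37  0.16  1.99 -0.08  0.79  0.79]
```

View pics/w3.png

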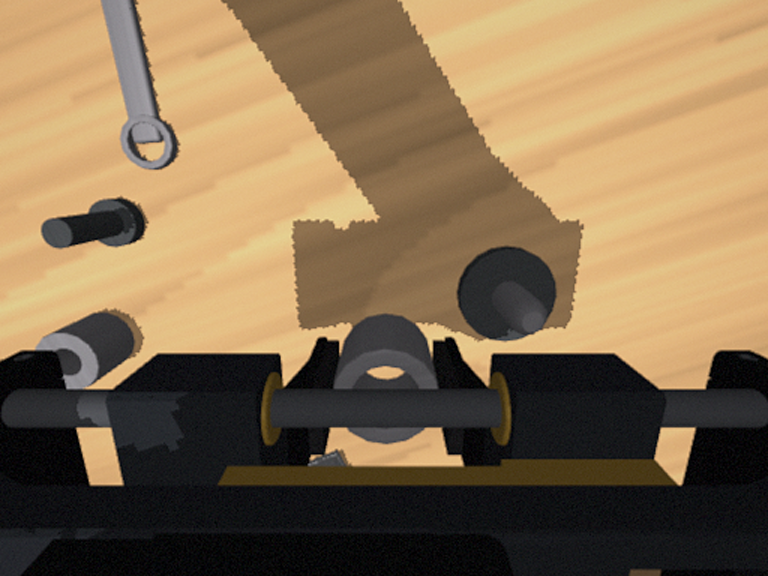

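View pics/c4.png

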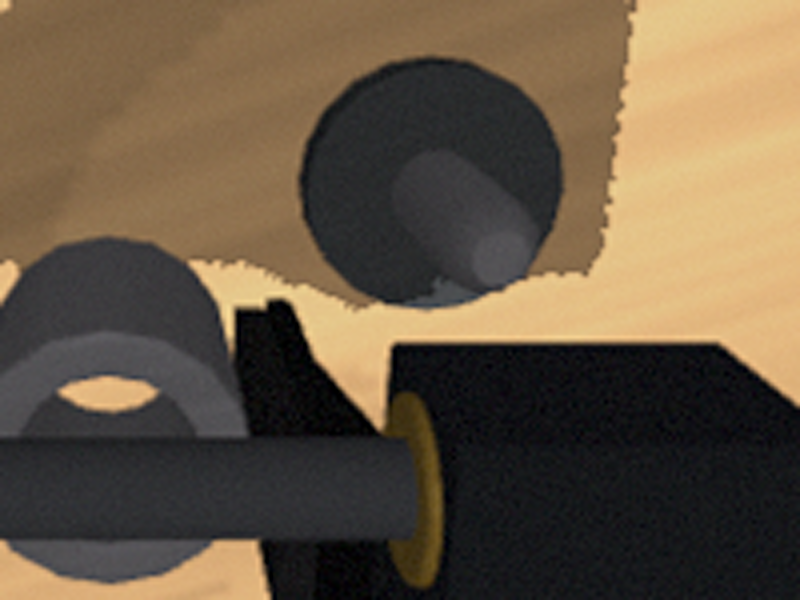

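Run:
```python
from h import *
np.set_printoptions(precision=4,suppress=True)
s,R=nom([0,0,0.1115],71.2)
pt=R.T@wray(s,R,354.5,214.5,.06); ft=R.T@wray(s,R,338.5,195.3,.012)
sl=R.T@wray(s,R,257.5,264,.1115+.028)
print("tool-frame xy: pintop",pt[:2],"foot",ft[:2],"sleeve",sl[:2])
for a in np.radians([90,-90]): print(wproj(s,R,R@np.array([sl[0]+.02*np.sin(a),sl[1],-.1115-.028])))
# side cam check
```

```text
tool-frame xy: pintop [-0.0012  0.0811] foot [0.0012 0.0813] sleeve [-0.0004  0.0014]
[257.5051 229.9274]
[257.4953 295.6069]
```

Call:
{"fn": "servo_tool", "kwargs": {
  "rows": [
    [0,0.03,0,0],
    [0,0.03,0,0],
    [0,0.02,0,0],
    [0,0,0.02,0],
    [0,0,0.014,0],
    [0,0,0,0],
    [0,0,0,0]
  ]
}}

```text
time_s: 6.4
eef_pos: [0.5079, 0.3072, 0.0778]
eef_rot: [0.164, 0.986, -0.001, -0.0]
force: [-0.2, -0.5, -2.4]
finger_gap: 0.0396
```

Run:
```python
from h import *
np.set_printoptions(precision=4,suppress=True)
st()
ims=[]
for n in("scene","side"):
    a=robot.grab_frame(n);u,v=project(n,[.508,.308,.06]).astype(int); ims.append(cv2.resize(a[v-40:v+40,u-40:u+40,::-1],(390,390),interpolation=cv2.INTER_CUBIC))
cv2.imwrite("pics/c5.png",np.hstack(ims)); st()
```

```text
t 6.4 pos [0.5079 0.3072 0.0778] yaxis 71.13 zax [-0.001 -0.001 -1.   ] F [-0.2 -0.5 -2.4] gap 0.0396 q [-0.72  0.5   0.14  1.87 -0.1   0.78  0.71]
t 6.5 pos [0.5086 0.308  0.0787] yaxis 71.15 zax [ 0.001  0.001 -1.   ] F [ 0.2  0.9 -2.1] gap 0.0395 q [-0.72  0.5   0.14  1.87 -0.1   0.78  0.71]
```

View pics/c5.png

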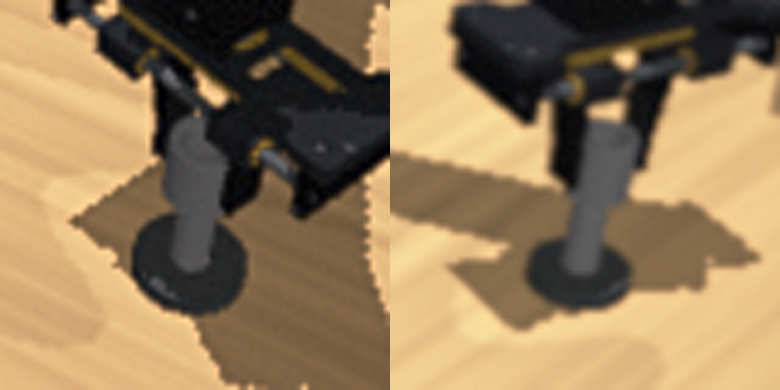

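Call:
{"fn": "servo_tool", "kwargs": {
  "rows": [
    [0,0,0.005,0],
    [0,0,0.005,0],
    [0,0,0.004,0],
    [0,0,0.004,0],
    [0,0,0,0]
  ]
}}

```text
time_s: 7.0
eef_pos: [0.5075, 0.3082, 0.0592]
eef_rot: [0.163, 0.987, -0.0, -0.001]
force: [-0.1, 0.0, -2.7]
finger_gap: 0.0393
```

Call:
{"fn": "servo_tool", "kwargs": {
  "rows": [
    [0,0,0.006,0],
    [0,0,0.008,0],
    [0,0,0.008,0],
    [0,0,0.007,0],
    [0,0,0.004,0],
    [0,0,0,0]
  ]
}}

```text
time_s: 7.6
eef_pos: [0.5076, 0.3082, 0.0262]
eef_rot: [0.163, 0.987, -0.0, -0.001]
force: [-0.5, -0.8, -2.4]
finger_gap: 0.0391
```

Call:
{"fn": "servo_tool", "kwargs": {
  "rows": [
    [0,0,0.001,0],
    [0,0,0,0],
    [0,0,0,0],
    [0,0,0,0],
    [0,0,0,0],
    [0,0,0,0]
  ],
  "gripper": 1
}}

```text
time_s: 8.2
eef_pos: [0.5081, 0.3086, 0.0262]
eef_rot: [0.163, 0.987, 0.0, 0.0]
force: [-0.3, 0.7, -0.3]
finger_gap: 0.0795
```

Call:
{"fn": "servo_tool", "kwargs": {
  "rows": [
    [0,0,-0.02,0],
    [0,0,-0.04,0],
    [0,0,-0.035,0],
    [-0.005,-0.04,0,0],
    [-0.005,-0.04,0,0],
    [0,0,0,0]
  ]
}}

```text
time_s: 8.8
eef_pos: [0.491, 0.2231, 0.1212]
eef_rot: [0.167, 0.986, -0.002, -0.0]
force: [0.5, -0.3, 0.8]
finger_gap: 0.0871
```

Run:
```python
from h import *
np.set_printoptions(precision=4,suppress=True)
st()
ims=[]
for n in("scene","side"):
    a=robot.grab_frame(n);u,v=project(n,[.508,.308,.03]).astype(int); ims.append(cv2.resize(a[v-40:v+40,u-40:u+40,::-1],(390,390),interpolation=cv2.INTER_CUBIC))
cv2.imwrite("pics/c6.png",np.hstack(ims)); snap("wrist","w4.png")
st()
s,R=nom([0.508,.308,.12],71.2); p=s["eef_pos"]+R@np.array([-.01,-.08,0]); print(p)
```

```text
t 8.8 pos [0.491  0.2231 0.1212] yaxis 70.79 zax [-0.001 -0.003 -1.   ] F [ 0.5 -0.3  0.8] gap 0.0871 q [-0.64  0.37  0.17  1.97 -0.08  0.82  0.81]
t 8.95 pos [0.492  0.2302 0.1213] yaxis 71.22 zax [ 0.001  0.001 -1.   ] F [-0.7  0.9 -0.3] gap 0.0873 q [-0.65  0.37  0.17  1.96 -0.08  0.82  0.81]
[0.4917 0.229  0.12  ]
```

View pics/c6.png

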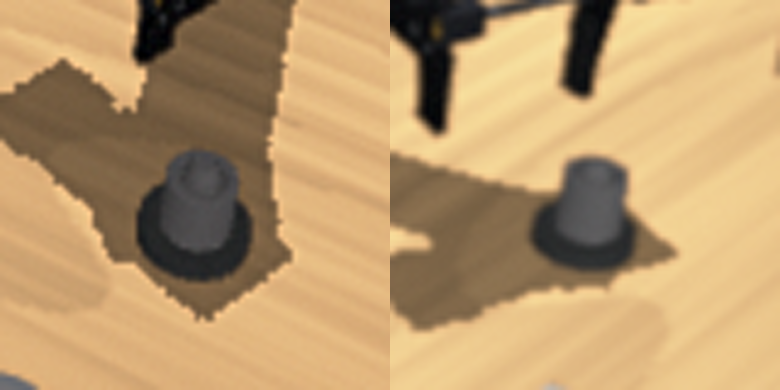

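View pics/w4.png

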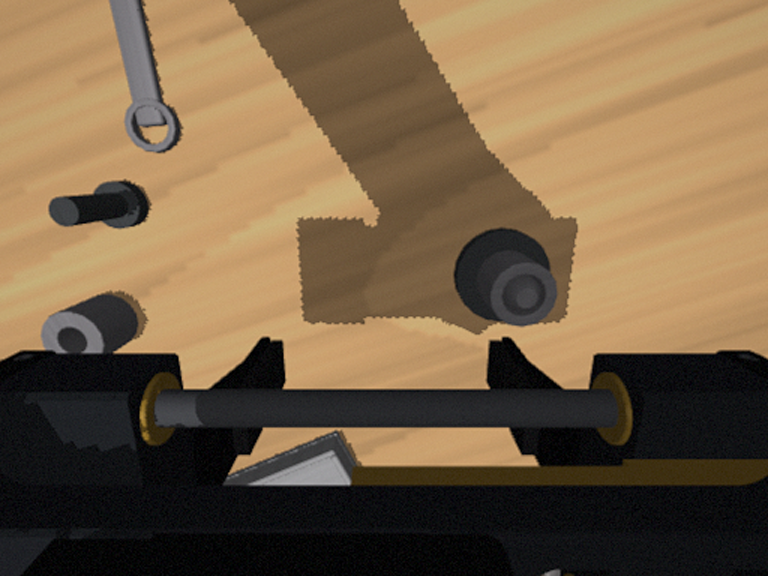

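Call:
{"fn": "servo_tool", "kwargs": {
  "rows": [
    [-0.0045,-0.0396,0,0],
    [-0.0045,-0.0396,0,0],
    [-0.0045,-0.0396,0.002,0],
    [-0.005,-0.0396,0.005,0],
    [-0.0045,-0.0396,0.005,0],
    [0,0,0,0],
    [0,0,0,0]
  ]
}}

```text
time_s: 9.65
eef_pos: [0.4505, 0.0353, 0.1091]
eef_rot: [0.163, 0.987, 0.0, 0.0]
force: [0.5, 0.4, -0.6]
finger_gap: 0.0872
```

Run:
```python
from h import *
np.set_printoptions(precision=4,suppress=True)
st()
snap("wrist","w5.png")
st()
s,R=nom([0.450,.034,.11],71.2); print(wproj(s,R,[.45,.034,.04])*1.5)
```

```text
t 9.65 pos [0.4505 0.0353 0.1091] yaxis 71.21 zax [ 0.001  0.001 -1.   ] F [ 0.5  0.4 -0.6] gap 0.0872 q [-0.37  0.26  0.23  2.17 -0.09  0.72  1.16]
t 9.7 pos [0.4508 0.0363 0.1092] yaxis 71.33 zax [ 0.001  0.001 -1.   ] F [ 0.6  1.  -0. ] gap 0.087 q [-0.37  0.26  0.23  2.17 -0.09  0.72  1.16]
[383.5386 309.0204]
```

View pics/w5.png

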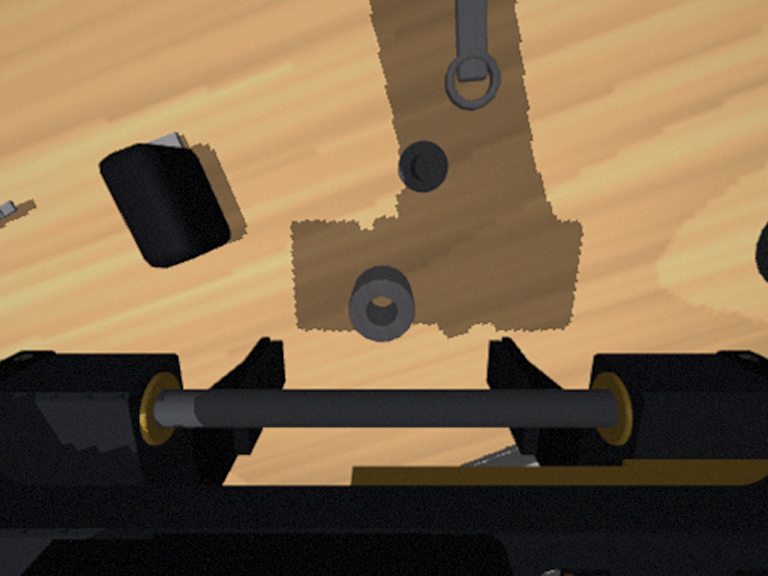

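Call:
{"fn": "servo_tool", "kwargs": {
  "rows": [
    [0,0,0.03,0],
    [0,0,0.03,0],
    [0,0,0.025,0],
    [0,0,0.012,0],
    [0,0,0,0],
    [0,0,0,0]
  ]
}}

```text
time_s: 10.3
eef_pos: [0.4506, 0.0356, 0.0125]
eef_rot: [0.162, 0.987, 0.0, 0.0]
force: [0.3, -0.5, -0.8]
finger_gap: 0.0867
```

Call:
{"fn": "servo_tool", "kwargs": {
  "rows": [
    [0,0,0,0],
    [0,0,0,0],
    [0,0,0,0],
    [0,0,0,0],
    [0,0,0,0],
    [0,0,0,0],
    [0,0,0,0],
    [0,0,0,0]
  ],
  "gripper": -1,
  "squeeze": 30
}}

```text
time_s: 11.1
eef_pos: [0.4495, 0.0344, 0.012]
eef_rot: [0.163, 0.987, -0.0, -0.0]
force: [-1.1, -1.1, 1.0]
finger_gap: 0.0388
```

Call:
{"fn": "servo_tool", "kwargs": {
  "rows": [
    [0,0,-0.02,0],
    [0,0,-0.04,0],
    [0,0,-0.03,0],
    [-0.04,0.01,0,0],
    [-0.04,0.01,0,0],
    [0,0,0,0],
    [0,0,0,0]
  ]
}}

```text
time_s: 11.8
eef_pos: [0.5316, 0.0277, 0.1011]
eef_rot: [0.163, 0.987, -0.0, -0.001]
force: [-0.9, -0.4, -2.6]
finger_gap: 0.0391
```

Run:
```python
from h import *
np.set_printoptions(precision=4,suppress=True)
st()
a=snap("side","s5.png"); 
rel([.6566,.1013,.10])
for n in ("scene","side"):
    for d in robot.find_in(n,"tray")[:2]: print(d)
    for c in [(.5825,.1596),(.6035,.0298),(.7307,.0431),(.7097,.1729)]: print(n,project(n,[*c,.025])*1.5)
```

```text
t 11.8 pos [0.5316 0.0277 0.1011] yaxis 71.2 zax [-0.002 -0.    -1.   ] F [-0.9 -0.4 -2.6] gap 0.0391 q [-0.32  0.39  0.24  2.   -0.13  0.77  1.24]
t 11.85 pos [0.5305 0.0278 0.101 ] yaxis 71.21 zax [-0.003 -0.    -1.   ] F [-0.6 -0.6 -2.3] gap 0.0391 q [-0.32  0.39  0.24  2.   -0.13  0.77  1.24]
tool shift [-0.0957  0.1102  0.0005]
{'at': [0.662, 0.0952, 0.0025], 'conf': 0.7}
scene [393.8538 397.9553]
scene [330.2761 376.0249]
scene [291.3141 425.0252]
scene [359.2533 451.3693]
{'at': [0.6608, 0.0995, 0.0056], 'conf': 0.59}
{'at': [0.5198, 0.288, 0.0408], 'conf': 0.32}
side [500.9986 351.819 ]
side [463.4807 393.0158]
side [536.3573 432.2992]
side [569.7378 384.5594]
```

View pics/s5.png

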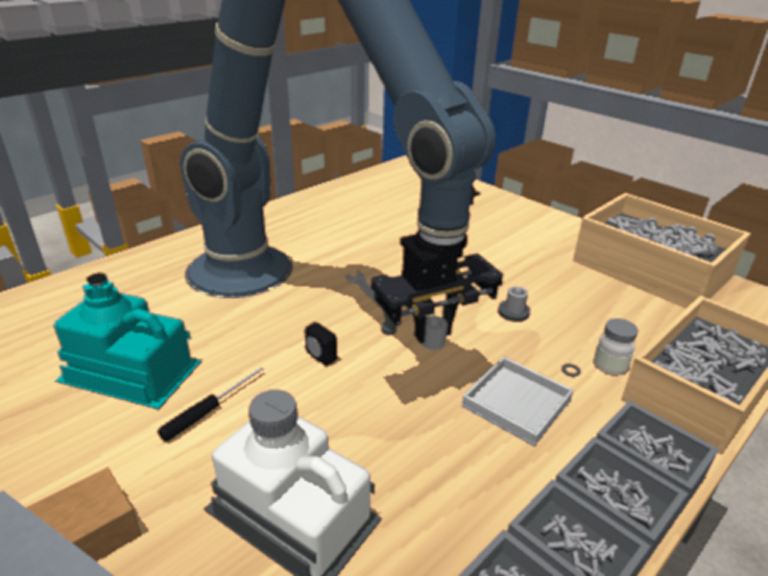

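Call:
{"fn": "servo_tool", "kwargs": {
  "rows": [
    [-0.0245,0.0273,0,0],
    [-0.0245,0.0273,0,0],
    [-0.0245,0.0273,0,0],
    [-0.0245,0.0273,0,0],
    [0,0,0,0],
    [0,0,0,0]
  ]
}}

```text
time_s: 12.55
eef_pos: [0.6588, 0.1002, 0.1011]
eef_rot: [0.163, 0.987, -0.0, -0.001]
force: [0.0, 0.0, -3.0]
finger_gap: 0.039
```

Run:
```python
from h import *
np.set_printoptions(precision=4,suppress=True)
st()
print("jar",ray("side",615/1.5,368/1.5,0),ray("scene",425/1.5,510/1.5,0),"jar top",ray("side",620/1.5,330/1.5,.08),ray("scene",427/1.5,470/1.5,.08))
snap("wrist","w6.png")
for n in ("scene","side"): snap(n,n+"6.png")
```

```text
t 12.55 pos [0.6588 0.1002 0.1011] yaxis 71.29 zax [-0.002 -0.    -1.   ] F [ 0.  0. -3.] gap 0.039 q [-0.37  0.58  0.23  1.68 -0.16  0.91  1.16]
jar [0.7307 0.2987 0.    ] [0.7269 0.3099 0.    ] jar top [0.7209 0.2952 0.08  ] [0.7112 0.3005 0.08  ]
```

View pics/w6.png

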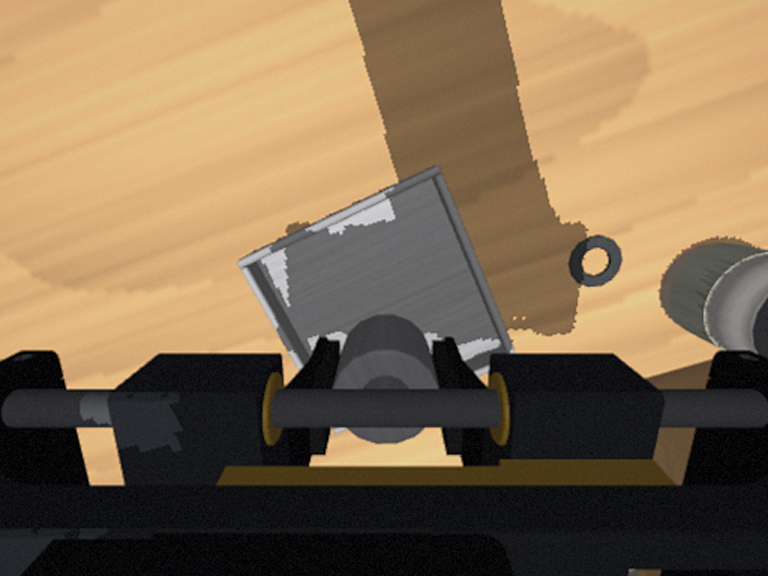

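View pics/scene6.png

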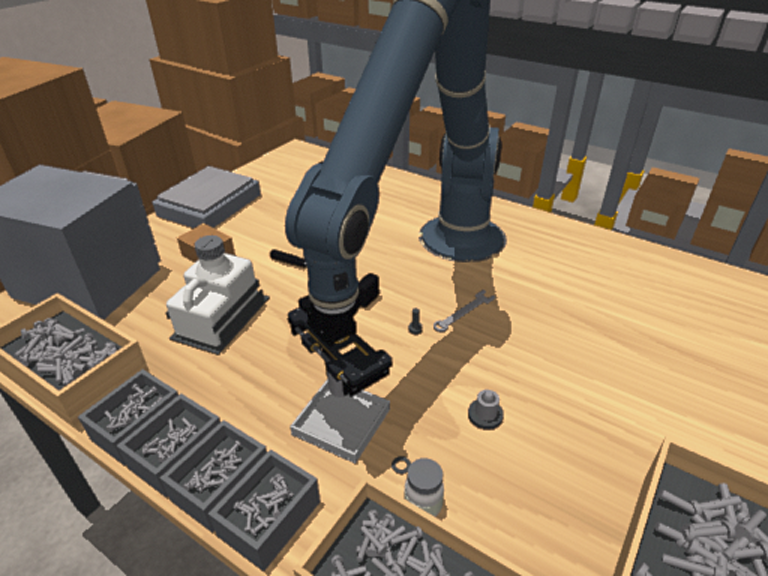

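Run:
```python
from h import *
np.set_printoptions(precision=4,suppress=True)
s,R=nom([.6595,.0995,.101],71.2)
P=[wray(s,R,u/1.5,v/1.5,.025) for u,v in [(438,168),(240,264),(512,350)]]
print(P,(P[1]+P[2])/2,np.linalg.norm(P[1]-P[2])/2**.5, R.T@((P[1]+P[2])/2-s["eef_pos"]))
```

```text
[array([0.5939, 0.1535, 0.025 ]), array([0.608 , 0.0284, 0.025 ]), array([0.7126, 0.1657, 0.025 ])] [0.6603 0.097  0.025 ] 0.12206895649981393 [-0.0016 -0.0021  0.076 ]
```

Call:
{"fn": "servo_tool", "kwargs": {
  "rows": [
    [-0.001,-0.002,0.03,0],
    [0,0,0.03,0],
    [0,0,0.015,0],
    [0,0,0.006,0],
    [0,0,0.001,0],
    [0,0,0,0]
  ]
}}

```text
time_s: 13.3
eef_pos: [0.661, 0.0975, 0.0212]
eef_rot: [0.163, 0.987, 0.0, 0.001]
force: [0.6, -0.1, -2.7]
finger_gap: 0.039
```

Call:
{"fn": "servo_tool", "kwargs": {
  "rows": [
    [0,0,0.0015,0],
    [0,0,0.0015,0],
    [0,0,0,0]
  ]
}}

```text
time_s: 13.6
eef_pos: [0.6603, 0.0976, 0.0174]
eef_rot: [0.163, 0.987, 0.0, 0.0]
force: [-0.6, -0.4, -2.3]
finger_gap: 0.0389
```

Call:
{"fn": "servo_tool", "kwargs": {
  "rows": [
    [0,0,0,0],
    [0,0,0,0],
    [0,0,0,0],
    [0,0,0,0],
    [0,0,0,0]
  ],
  "gripper": 0.4
}}

```text
time_s: 14.1
eef_pos: [0.6603, 0.0975, 0.0172]
eef_rot: [0.163, 0.987, 0.0, 0.0]
force: [-0.2, -0.2, -0.3]
finger_gap: 0.0601
```

Call:
{"fn": "servo_tool", "kwargs": {
  "rows": [
    [0,0,-0.02,0],
    [0,0,-0.05,0],
    [0,0,-0.05,0],
    [0,0,-0.05,0],
    [0,0,-0.05,0],
    [0,0,0,0]
  ]
}}

```text
time_s: 14.7
eef_pos: [0.6646, 0.0976, 0.2461]
eef_rot: [0.163, 0.987, 0.003, 0.007]
force: [1.5, 0.3, 0.2]
finger_gap: 0.061
```

Run:
```python
from h import *
np.set_printoptions(precision=4,suppress=True)
st()
ims=[]
for n in("scene","side"):
    a=robot.grab_frame(n);u,v=project(n,[.66,.097,.03]).astype(int); ims.append(cv2.resize(a[v-60:v+60,u-60:u+60,::-1],(390,390),interpolation=cv2.INTER_CUBIC))
    ws=[(d["at"],d["conf"]) for d in robot.find_in(n,"cap_center")[:2]]; print(ws)
cv2.imwrite("pics/c7.png",np.hstack(ims)); snap("wrist","w7.png")
st()
```

```text
t 14.7 pos [0.6646 0.0976 0.2461] yaxis 71.2 zax [ 0.016  0.003 -1.   ] F [1.5 0.3 0.2] gap 0.061 q [-0.39  0.44  0.26  1.54 -0.12  1.16  1.14]
[([0.5763, -0.2858, 0.1906], 0.78)]
[([0.5747, -0.3064, 0.1953], 0.73)]
t 14.95 pos [0.659  0.0974 0.2349] yaxis 71.23 zax [-0.004 -0.001 -1.   ] F [ 0.2 -0.5  0.1] gap 0.0608 q [-0.39  0.45  0.26  1.55 -0.12  1.16  1.14]
```

View pics/c7.png

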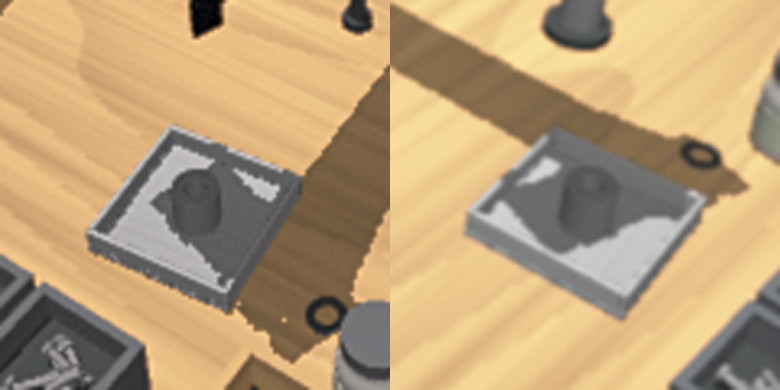

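View pics/w7.png

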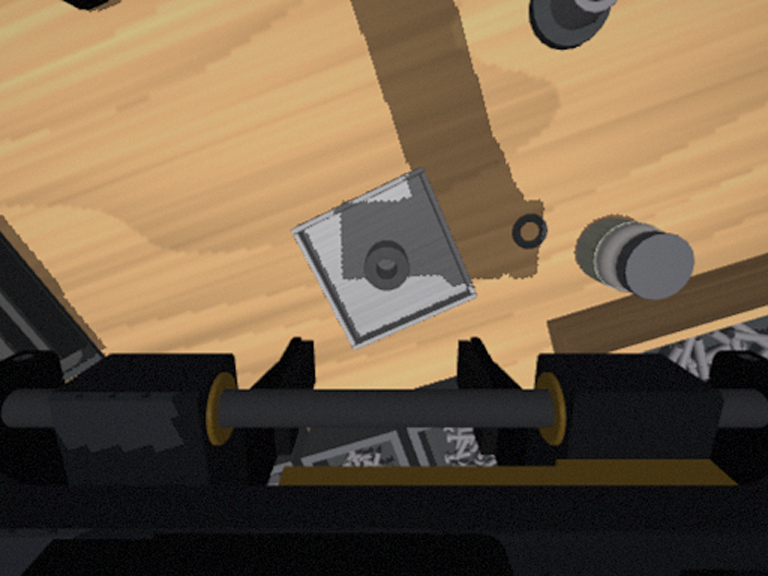

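Call:
{"fn": "servo_tool", "kwargs": {
  "rows": [
    [0,0,-0.035,0],
    [-0.0046,-0.02,-0.03,0],
    [-0.0046,-0.04,0,0],
    [-0.0046,-0.04,0,0],
    [-0.0046,-0.04,0,0],
    [-0.0046,-0.04,0,0],
    [-0.0046,-0.04,0,0],
    [-0.0046,-0.04,0,0],
    [-0.0046,-0.04,0,0],
    [-0.0046,-0.04,0,0],
    [-0.0046,-0.04,0,0],
    [0,-0.02,0,0],
    [0,0,0,8],
    [0,0,0,8],
    [0,0,0,8],
    [0,0,0,8],
    [0,0,0,8],
    [0,0,0,0],
    [0,0,0,0]
  ],
  "gripper": 1
}}

```text
time_s: 16.85
eef_pos: [0.5747, -0.2957, 0.3006]
eef_rot: [0.489, 0.872, -0.0, -0.001]
force: [-0.4, -0.8, 0.3]
finger_gap: 0.0869
```

Run:
```python
from h import *
np.set_printoptions(precision=4,suppress=True)
st()
snap("wrist","w8.png")
s,R=st()
for t in ("cap_center","jug"):
    for d in robot.find_in("wrist",t)[:2]: print(t,d)
st()
```

```text
t 16.85 pos [ 0.5747 -0.2957  0.3006] yaxis 31.4 zax [-0.002  0.001 -1.   ] F [-0.4 -0.8  0.3] gap 0.0869 q [ 0.03  0.4   0.54  1.53 -0.21  1.28  1.14]
t 16.9 pos [ 0.5748 -0.2957  0.3009] yaxis 31.37 zax [-0.002  0.001 -1.   ] F [-0.5 -0.7 -0.2] gap 0.0871 q [ 0.03  0.4   0.54  1.53 -0.21  1.28  1.14]
cap_center {'at': [0.568, -0.2918, 0.189], 'conf': 0.58}
jug {'at': [0.5751, -0.2736, 0.1227], 'conf': 0.92}
jug {'at': [0.249, -0.2975, 0.0656], 'conf': 0.73}
t 17.0 pos [ 0.5748 -0.296   0.3015] yaxis 31.31 zax [-0.001  0.    -1.   ] F [-0.6 -0.  -0.2] gap 0.087 q [ 0.03  0.4   0.54  1.53 -0.21  1.28  1.14]
```

View pics/w8.png

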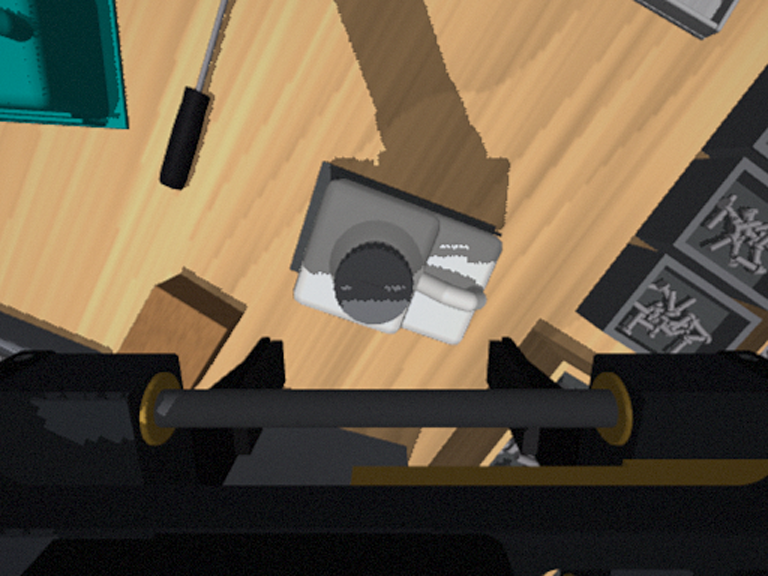

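Run:
```python
from h import *
np.set_printoptions(precision=4,suppress=True)
s,R=nom([.5748,-.296,.3005],31.3)
a=cv2.imread('pics/w8.png')
cv2.imwrite('pics/c8.png',cv2.resize(a[220:345,310:500],None,fx=4,fy=4,interpolation=cv2.INTER_CUBIC))
p=wray(s,R,374/1.5,281/1.5,.191); print(p,R.T@(p-s["eef_pos"]))
for u,v in [(160,270),(100,320),(0,300)]: print("box base",ray("scene",u/1.5,v/1.5,0))
s2,R2=nom([.5748,-.296,.3005],31.3)
snap("scene","scene8.png")
for n in("scene","side"): print(n,project(n,[.573,-.296,.191])*1.5)
```

```text
[ 0.5651 -0.2932  0.191 ] [ 0.0074 -0.0068  0.1095]
box base [ 0.539 -0.551  0.   ]
box base [ 0.7327 -0.5111  0.    ]
box base [ 0.8165 -0.7658 -0.    ]
scene [205.4092 243.3852]
side [276.9279 406.59  ]
```

View pics/c8.png

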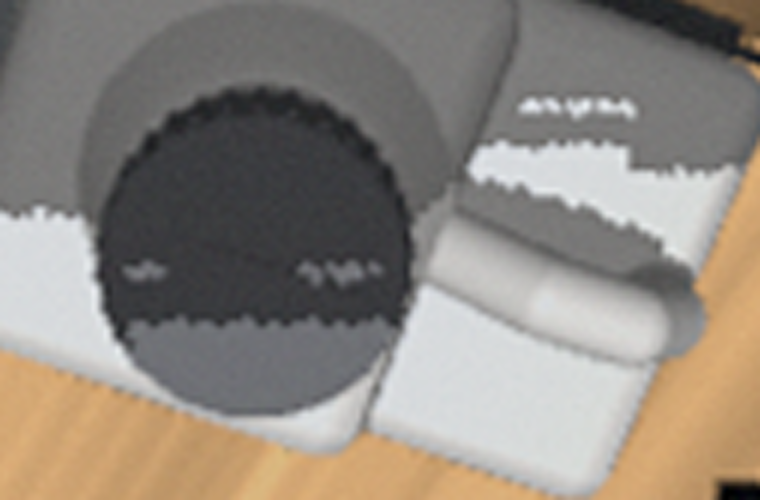

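View pics/scene8.png

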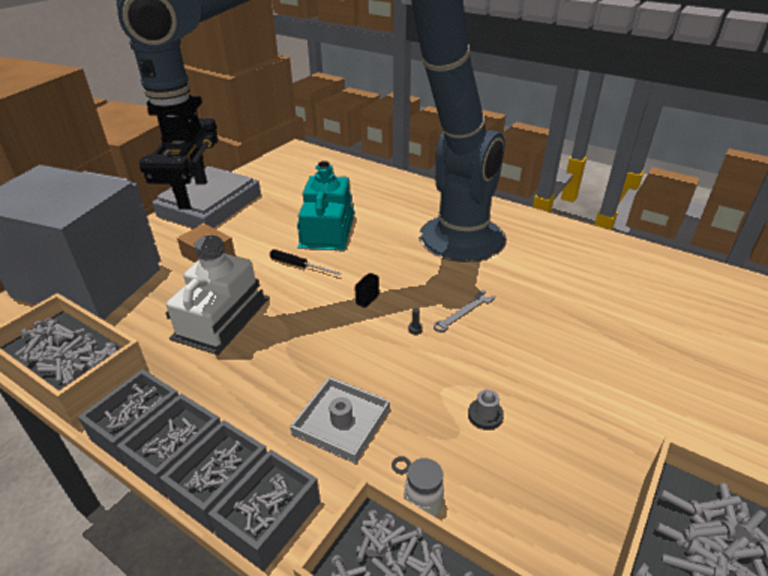

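Run:
```python
from h import *
np.set_printoptions(precision=4,suppress=True)
s,R=nom([.5748,-.296,.3005],31.3)
a=cv2.imread('pics/scene0.png');b=cv2.imread('pics/side0.png')
cv2.imwrite('pics/c9.png',np.hstack([cv2.resize(a[220:280,180:240],(390,390),interpolation=cv2.INTER_CUBIC),cv2.resize(b[380:460,235:315],(390,390),interpolation=cv2.INTER_CUBIC)]))
p=wray(s,R,373.7/1.5,284.5/1.5,.191); print(p,R.T@(p-s["eef_pos"]))
```

```text
[ 0.5662 -0.2954  0.191 ] [ 0.005  -0.0071  0.1095]
```

View pics/c9.png

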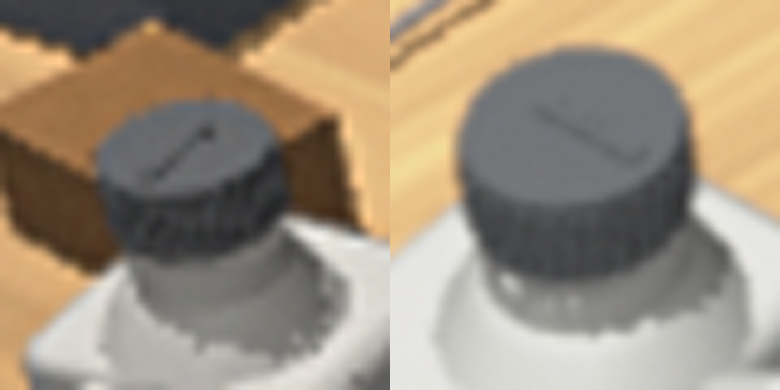

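Run:
```python
from h import *
print(ray("scene",209.2/1.5,243.1/1.5,.191),ray("side",273.2/1.5,405.6/1.5,.191))
```

```text
[ 0.56813774 -0.29038843  0.191     ] [ 0.56880265 -0.29816195  0.191     ]
```

Call:
{"fn": "servo_tool", "kwargs": {
  "rows": [
    [0.0025,-0.0031,0.03,0],
    [0.0025,-0.0031,0.03,0],
    [0,0,0.0255,0],
    [0,0,0,0],
    [0,0,0,0],
    [0,0,0,0]
  ]
}}

```text
time_s: 17.65
eef_pos: [0.568, -0.2957, 0.2184]
eef_rot: [0.491, 0.871, 0.0, 0.002]
force: [0.3, -0.1, 0.2]
finger_gap: 0.087
```

Run:
```python
from h import *
np.set_printoptions(precision=4,suppress=True)
st()
snap("wrist","w9.png"); st()
s,R=nom([.567,-.295,.215],31.3)
print(wproj(s,R,[.567,-.295,.191])*1.5)
```

```text
t 17.65 pos [ 0.568  -0.2957  0.2184] yaxis 31.23 zax [ 0.003 -0.001 -1.   ] F [ 0.3 -0.1  0.2] gap 0.087 q [ 0.04  0.44  0.52  1.65 -0.24  1.11  1.18]
t 17.7 pos [ 0.568  -0.2957  0.2184] yaxis 31.23 zax [ 0.003 -0.001 -1.   ] F [-0.8  0.8  0. ] gap 0.0869 q [ 0.04  0.44  0.52  1.65 -0.24  1.11  1.18]
[383.5862 340.6364]
```

View pics/w9.png

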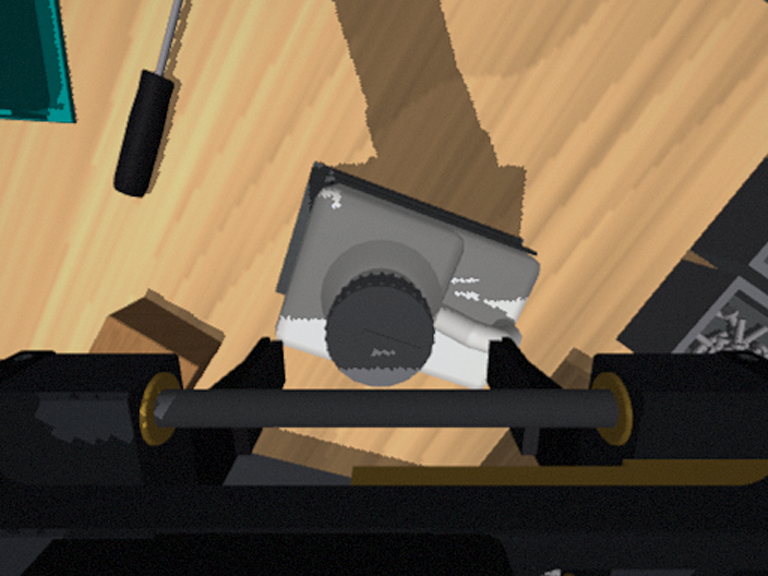

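Call:
{"fn": "servo_tool", "kwargs": {
  "rows": [
    [0.002,-0.0015,0.015,0],
    [0,0,0.02,0],
    [0,0,0.014,0],
    [0,0,0.006,0],
    [0,0,0,0],
    [0,0,0,0]
  ]
}}

```text
time_s: 18.3
eef_pos: [0.5653, -0.2945, 0.1623]
eef_rot: [0.491, 0.871, 0.0, 0.001]
force: [0.5, 0.6, 0.5]
finger_gap: 0.0868
```

Call:
{"fn": "servo_tool", "kwargs": {
  "rows": [
    [0,0,0,0],
    [0,0,0,0],
    [0,0,0,0],
    [0,0,0,0],
    [0,0,0,0],
    [0,0,0,0]
  ],
  "gripper": -1,
  "squeeze": 45
}}

```text
time_s: 18.9
eef_pos: [0.564, -0.2945, 0.1615]
eef_rot: [0.491, 0.871, -0.0, -0.0]
force: [-2.0, -0.3, 0.9]
finger_gap: 0.0534
```

Run:
```python
from h import *
st(); snap("side","s9.png"); st()
```

```text
t 18.9 pos [ 0.564  -0.2945  0.1615] yaxis 31.2 zax [-0.001 -0.    -1.   ] F [-2.  -0.3  0.9] gap 0.0534 q [ 0.06  0.49  0.5   1.72 -0.27  1.    1.2 ]
t 18.95 pos [ 0.5641 -0.2945  0.1616] yaxis 31.2 zax [-0.001 -0.    -1.   ] F [-2.2 -0.8  0.8] gap 0.0537 q [ 0.06  0.49  0.5   1.72 -0.27  1.    1.2 ]
```

View pics/s9.png

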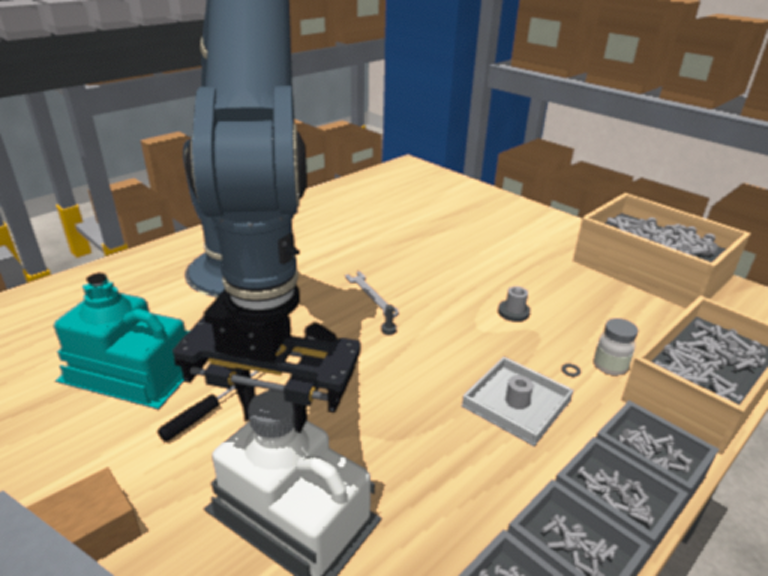

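Call:
{"fn": "servo_tool", "kwargs": {
  "rows": [
    [0,0,0.002,0],
    [0,0,0.002,0],
    [0,0,0.002,0],
    [0,0,0,0],
    [0,0,0,0]
  ]
}}

```text
time_s: 19.45
eef_pos: [0.5643, -0.2945, 0.1569]
eef_rot: [0.491, 0.871, 0.0, -0.0]
force: [-4.5, 0.2, 9.2]
finger_gap: 0.0535
```

Call:
{"fn": "servo_tool", "kwargs": {
  "rows": [
    [0,0,0.001,0],
    [0,0,0.001,0],
    [0,0,0,0],
    [0,0,0,0]
  ]
}}

```text
time_s: 19.85
eef_pos: [0.5643, -0.2945, 0.1552]
eef_rot: [0.491, 0.871, 0.0, -0.0]
force: [-6.2, 2.1, 11.2]
finger_gap: 0.0538
```

Call:
{"fn": "servo_tool", "kwargs": {
  "rows": [
    [0.0005,-0.001,0.0005,0],
    [0,0,0,-4],
    [0,0,0,-5],
    [0,0,0,-5],
    [0,0,0,-5],
    [0,0,0,-5],
    [0,0,0,-5],
    [0,0,0,0]
  ]
}}

```text
time_s: 20.65
eef_pos: [0.5642, -0.2957, 0.1554]
eef_rot: [0.257, 0.966, -0.0, 0.002]
force: [-3.0, -0.6, 11.1]
finger_gap: 0.0535
```

Call:
{"fn": "servo_tool", "kwargs": {
  "rows": [
    [0,0,0,-5],
    [0,0,0,-5],
    [0,0,0,-5],
    [0,0,0,-5],
    [0,0,0,-5],
    [0,0,0,-5],
    [0,0,0,0],
    [0,0,0,0]
  ]
}}

```text
time_s: 21.45
eef_pos: [0.5634, -0.2972, 0.1554]
eef_rot: [-0.001, 1.0, -0.002, 0.001]
force: [-5.0, -2.9, 10.6]
finger_gap: 0.0535
```

Run:
```python
from h import *
s,R=st(); print(s["wrist_torque"]); a=snap("side","s10.png"); b=snap("wrist","w10.png")
sa=cv2.resize(a[240:320,140:220,::-1],(390,390),interpolation=cv2.INTER_CUBIC); sb=cv2.resize(b[180:300,190:310,::-1],(390,390),interpolation=cv2.INTER_CUBIC)
cv2.imwrite("pics/c10.png",np.hstack([sa,sb]))
```

```text
t 21.45 pos [ 0.5634 -0.2972  0.1554] yaxis 90.12 zax [ 0.002 -0.004 -1.   ] F [-5.  -2.9 10.6] gap 0.0535 q [ 0.24  0.47  0.25  1.71 -0.13  0.97  2.11]
[-0.61612718  0.97292047  0.10232203]
```

View pics/c10.png

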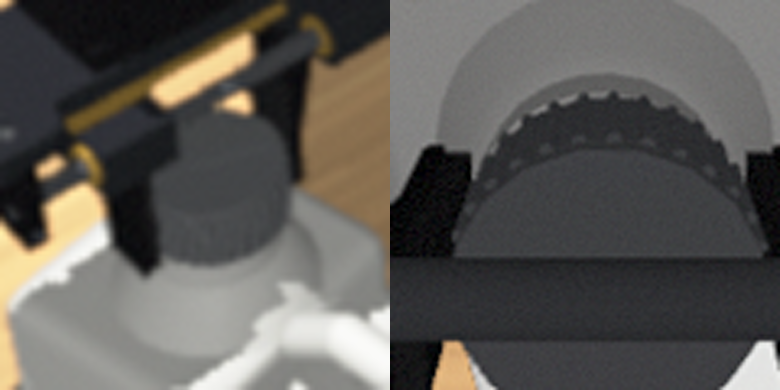

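Call:
{"fn": "servo_tool", "kwargs": {
  "rows": [
    [0,0,-0.003,0],
    [0,0,-0.003,0],
    [0,0,-0.003,0],
    [0,0,-0.003,0],
    [0,0,0,0]
  ]
}}

```text
time_s: 22.05
eef_pos: [0.5631, -0.2971, 0.1654]
eef_rot: [-0.001, 1.0, -0.002, 0.0]
force: [-1.6, -4.5, 1.0]
finger_gap: 0.0536
```

Call:
{"fn": "servo_tool", "kwargs": {
  "rows": [
    [0,0,-0.006,0],
    [0,0,-0.01,0],
    [0,0,-0.02,0],
    [0,0,-0.02,0],
    [0,0,-0.02,0],
    [0,0,-0.01,0],
    [0,0,0,0],
    [0,0,0,0],
    [0,0,0,0]
  ]
}}

```text
time_s: 22.95
eef_pos: [0.5631, -0.2936, 0.2496]
eef_rot: [-0.002, 1.0, 0.001, -0.001]
force: [-0.5, -0.3, -0.8]
finger_gap: 0.0538
```

Run:
```python
from h import *
s,R=st(); a=snap("side","s11.png"); b=snap("scene","sc11.png"); st()
```

```text
t 22.95 pos [ 0.5631 -0.2936  0.2496] yaxis 90.23 zax [-0.002  0.001 -1.   ] F [-0.5 -0.3 -0.8] gap 0.0538 q [ 0.22  0.39  0.27  1.61 -0.11  1.16  2.09]
t 23.05 pos [ 0.5632 -0.2938  0.2498] yaxis 90.22 zax [-0.002  0.001 -1.   ] F [-0.2  0.2 -0.4] gap 0.0536 q [ 0.22  0.39  0.27  1.61 -0.11  1.16  2.09]
```

View pics/s11.png

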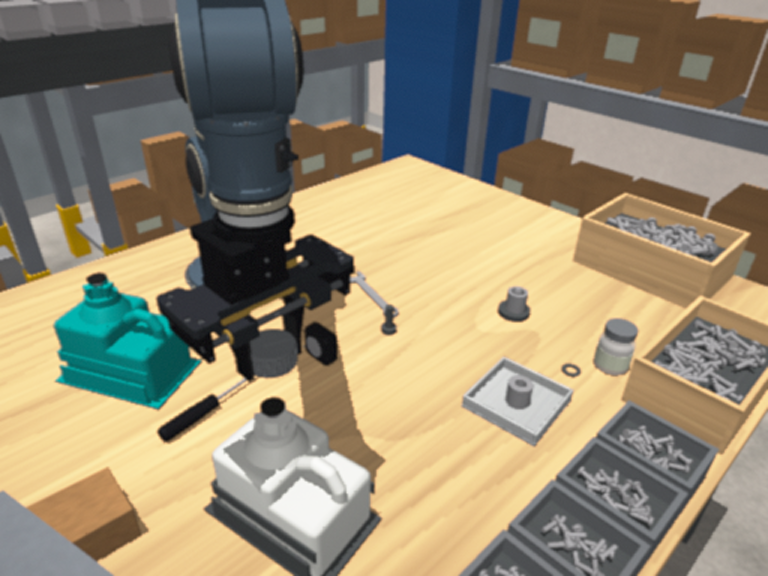

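View pics/sc11.png

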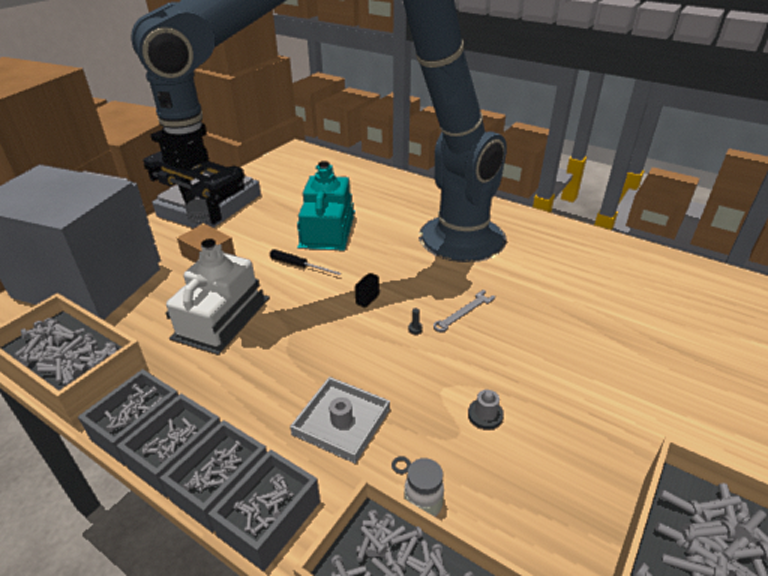

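```bash
python3 -c "
from h import *
st(); robot.sign_off()"
```

```text
t 23.05 pos [ 0.5632 -0.2938  0.2498] yaxis 90.22 zax [-0.002  0.001 -1.   ] F [-0.2  0.2 -0.4] gap 0.0536 q [ 0.22  0.39  0.27  1.61 -0.11  1.16  2.09]
the job is handed in; nothing more can be done
```

The job is done and handed in at 23 s of the 61 s allowed; the sign-off gave no verdict.

- **Sleeves:** I told the two sleeves apart by their visible bores in the pictures. The 25 mm bore sleeve slid down the gauge pin with no noticeable contact force and was released there. The other one stands released on the reject tray's floor, near the middle.
- **Cap:** I gripped it at about 45 N and pressed it about 6 mm down, with about 11 N measured. I turned the gripper 59° counter-clockwise while it stayed pressed, then lifted. It came off without latching.
- **Final state:** The last pictures show the jug's neck open and the cap in the fingers, with both sleeves where they belong. The tool is level, with the finger opening at 54 mm. The cap is about 88 mm above its closed height and about 3 mm from my estimate of the neck's axis.

**Less certain points:**
- The camera estimates of the tray and cap positions differed from each other by up to about 8 mm, so I refined them with close wrist-camera views.
- I could not read the cap's own turn angle directly. That it turned is judged from its free lift-off.
- Sideways forces of up to about 6 N built up while pressing and turning. I made one small correction at the start of the turn.

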